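# Fill the drying bowl, then crack the dry box open

## Task

I am recharging the dry box for the glaze samples. Tip all six drying balls out of the small cup into the wide white bowl beside it and stand the cup upright on the table again, then take the dry box's lid by its wooden pull, break it free of its sticky seal and hold it level right above the box, raised only about a finger's width (15 to 20 mm) and never lifted well away, so that the damp air can get out. Finish while still holding the lid there by its pull, with the balls in the upright bowl, and leave the other pots and the clay where they stand.

Things in the scene. Friction and masses are not known exactly. Their poses are not given: they have to be found in the camera images.
- cup: round terracotta cup, 64 to 67 mm across the rim, about 55 mm at the foot, 69 mm tall, wall 5 to 6 mm, inner floor 7 mm up, no handle; loose, about 0.15 kg; holds the six balls at the start. Origin at the centre of its underside, z up along the cup. It can be gripped round the wall (about 64 mm wide at half height). Its wall flares a little: the balls come out at 90 to 105 degrees of tilt
- bowl: plain white open bowl, 116 mm across the rim, 58 mm tall, wall 5 mm, inner floor 6 mm up and about 45 mm across, sides sloping; loose, 0.25 kg. Origin at the centre of its underside, z up. It stands near the front of the table beside the cup, on either side of it; the striped bowl far back is not meant
- lid: loose lift-off lid of the dry box: grey plate 136 mm front to back, 176 mm side to side, 10 mm thick, a plug 8 mm deep under it, a wooden pull upright in its middle; 0.2 to 0.35 kg. Origin at the centre of the plate's underside, 85 mm above the table when shut; x from front to back, y to the left, z up. A tight seal in the tub grips the plug (see dry_box)
- lid_pull (a point): where to grip the lid's wooden pull, a rounded upright block 36 mm front to back, 22 mm side to side (along y), 45 mm tall, standing in the middle of the lid's top (95 mm above the table when shut). This point is on its middle line, 27 mm above its foot, 122 mm above the table when shut; axes as the lid's
- dry_box: heavy white tub, fixed: 130 mm front to back, 170 wide, 85 tall, a round gauge in front. Origin at the centre of its underside, x to its back (within 15 degrees of straight away from the robot), z up. Two sprung rubber strips grip the lid's plug: it takes 11 to 16 N besides the lid's weight to move it, then lets go all at once when 5 mm up. Let go, the lid drops back on the strips
- ball_1: one of six alike off-white drying balls, 14 mm in diameter, 10 g; origin at its centre; starts in the cup
- ball_2: one of six alike off-white drying balls, 14 mm in diameter, 10 g; origin at its centre; starts in the cup
- ball_3: one of six alike off-white drying balls, 14 mm in diameter, 10 g; origin at its centre; starts in the cup
- ball_4: one of six alike off-white drying balls, 14 mm in diameter, 10 g; origin at its centre; starts in the cup
- ball_5: one of six alike off-white drying balls, 14 mm in diameter, 10 g; origin at its centre; starts in the cup
- ball_6: one of six alike off-white drying balls, 14 mm in diameter, 10 g; origin at its centre; starts in the cup
- salt_dish: bystander: small white dish, 70 mm across, 27 mm tall, loose; origin at the centre of its underside
- bisque_beaker: bystander: grey straight beaker, 65 mm across, 83 mm tall, loose; origin at the centre of its underside
- clay_lump_1: bystander: lump of grey clay, about 58 mm across, 45 mm tall, loose; origin at the centre of its underside

How it is judged:
By the outcome, as a careful person would: the job done as asked, in the order asked, and still so for the second after the job is handed in, while the arm keeps its last pose, push and grip.
It also fails if it takes over 58 s, if anything falls off the work surface, if the arm or the gripper's body presses on something with over 40 N, if the wrist force passes 120 N, or if a joint passes its speed limit or range.

## Robot

A 6-joint arm with a two-finger parallel gripper is mounted at the origin on a cart in front of the work surface, level with it; the furniture and walls round the work are solid. World frame = base frame: x ahead of the robot, y to its left, z up, the work surface at z = 0. Lengths are in mm, angles in degrees, forces in N, time in s.
With the tool pointing down it reaches from about 275 to 825 mm from the base axis. Payload 5.2 kg.
Tool frame: the origin (TCP) lies midway between the tips of the shut fingers; the grasp point (between the pads) lies 19 mm behind it; x points along the fingers, z is the direction in which the jaws open and shut, and the axes are right-handed (so a half turn about x gives the same grasp; the last joint's range is limited). The gripper opens to 93 mm and grips with 3 to 60 N. Pads are 15 mm wide; open, the fingers measure 128 mm over their backs; the gripper's body (75 mm by 188 mm) begins 65 mm behind the grasp point.
Start: joints at [65.099, 14.817, 87.949, -0, 77.235, -11.62], TCP at [126.328, 535.3, 193.653] pointing down, gripper open.
Joint ranges: [-179.93, 179.93], [-52.35, 119.4], [10.71, 147.94], [-69.91, 249.91], [12.55, 155.21], [-178.61, 178.61]. Speed limits (degrees/s): [147.25, 147.25, 180, 180, 180, 180].

## Interface

Orientations are given as [roll, pitch, yaw] about the fixed x, y, z axes, in that order (R = Rz(yaw) Ry(pitch) Rx(roll)).
In Python, from cell import sense, grab_frame, camera_params, sign_off, spot_in, masks_of, spot_point gives the robot as it stands.
- The arm moves only by the tool play_rows, never from a script. Its argument "steps" is text: rows parted by semicolons, each of 7 numbers parted by spaces: the turn, a rotation vector about the tool's x, y, z as a fraction of full scale, then the shift along the tool's x, y, z as a fraction of full scale, then the opening, from 0 (shut) to 1 (fully open). A call has 1 to 20 rows; each row is the pose to reach, as a shift and turn from the pose commanded when the call began, along the tool's axes at that moment; what a row does not reach only later rows make up. Full scale, the value 1, is 0.12 m for a shift and 45 degrees for a turn. A row lasts 1/10 s, in which the tool goes at most 50 mm and 8.59 degrees, less where a joint would pass 70% of its speed; a pose out of reach is approached as far as the arm can. A call with a number of a shift or a turn outside -1 to 1 is refused whole. A call with a gripper value outside its range is refused whole. The fingers move at their own pace and stop on an object; "force" is the grip in N (left out, the last holds). Time passes only in rows, so rows that repeat a pose let the fingers close. It gives the time, the measured TCP pose, the force and the opening at its end, in the units of the state.
- sense(): the state, without advancing time (a new reading comes with each control period).
- grab_frame(name): name is "scene" or "top" or "wrist"; returns the picture (384x512x3 uint8, blue, green, red); there is no depth.
- camera_params(name): a dict with "fx", "fy", "cx", "cy" (pixels), "k1" (the pictures are not rectified: a ray, as slopes to the right and down, at radius r is drawn at 1 + k1 r^2 times it, then the intrinsics apply), "R" (3x3) and "t" (3): a world point X has camera coordinates R X + t; the wrist camera has in their place "tool_from_camera" (4x4, takes a point from camera to tool coordinates, whose origin is the TCP and whose axes are the tool frame's). Camera axes: x right, y down, z forward; pixel columns grow to the right and rows downward; lengths in mm; the calibration is good to about 2 mm. A picture is of the moment at which its call begins: read the wrist's pose just before it. camera_params takes no time and is no camera call.
- sign_off(): hands the job in, once; it reports no verdict.
Trained networks look in the newest picture that a camera, given by its name, has taken for a name from the list of things; names that differ only in an ending like _2 or _b are one class to them, and where a whole thing is asked for, a point or a joint stands for the part that bears it (a point fixed in the world has none). Each returns a list of dicts, best first, with "confidence" (0 to 1); they miss things now and then, are a little off and sometimes report something else, mostly with a low value. They report only what shows in the picture. A call takes as long as a camera call.
- spot_in(label, camera): "rect" ([left, top, right, bottom] in pixels, round what is visible of it).
- masks_of(label, camera): "mask" (384x512 bool, what is visible of it) and "rect" ([left, top, right, bottom] in pixels, round what is visible of it).
- spot_point(label, camera): "uv" ([column, row] in pixels: a listed point, or the origin of a listed thing).
The state is a dict: "time": time; "joints": joint angles; "dq": joint speeds; "joint_torque": joint torques, N m; "position": TCP position; "orientation": TCP orientation; "force": force on the tool from outside, world axes, zero at the start; "ft_torque": the same for the moment, N m; "opening": finger opening in mm.
Only numpy, scipy, OpenCV 4.12 (cv2) and the standard library are available. Lean on these libraries where they do the work, as an engineer would, in place of code of your own. Each camera call takes 0.05 s, during which the arm holds its last target. There are 200 camera calls.

## Working session

There is one attempt and no reset: what is moved stays moved. The work goes in short steps, Python scripts to look and compute and a tool call to move; the robot and the scene stay as the last step left them, time stands still between calls to the robot, and variables do not carry over. Pictures are saved under pics/ and viewed, about 8 in all and at most 12, crops included, and the job is handed in when it is done.

Besides the shell and the picture viewer there is one more tool, called after "Emit:" as a command line: name --argument value ..., lists and objects as JSON in quotes. play_rows: Moves the arm, as the interface text tells. Its arguments: {"type":"object","properties":{"steps":{"type":"string"},"force":{"type":"number"}},"required":["steps"]}

```bash
mkdir -p pics; cat > h.py <<'E'
import numpy as np, cv2
from scipy.spatial.transform import Rotation as Rn
from cell import *
def cam(name):
    p=camera_params(name)
    if 'R' in p: return p,np.array(p['R']),np.array(p['t']).ravel()
    s=sense(); T=np.eye(4); T[:3,:3]=Rn.from_euler('xyz',s['orientation'],degrees=True).as_matrix(); T[:3,3]=s['position']
    W=np.linalg.inv(T@np.array(p['tool_from_camera'])); return p,W[:3,:3],W[:3,3]
def ray(name,uv):
    p,R,t=cam(name); d=np.array([(uv[0]-p['cx'])/p['fx'],(uv[1]-p['cy'])/p['fy']]); u=d.copy()
    for _ in range(20): u=d/(1+p['k1']*(u@u))
    v=R.T@np.array([u[0],u[1],1]); return -R.T@t,v/np.linalg.norm(v)
def atz(name,uv,z):
    c,v=ray(name,uv); return c+v*(z-c[2])/v[2]
def proj(name,X):
    p,R,t=cam(name); c=R@np.array(X,float)+t; u=c[:2]/c[2]; u=u*(1+p['k1']*(u@u)); return np.array([p['fx']*u[0]+p['cx'],p['fy']*u[1]+p['cy']])
def tri(a,b):
    A=np.zeros((3,3));B=np.zeros(3)
    for n,uv in (a,b):
        c,v=ray(n,uv);M=np.eye(3)-np.outer(v,v);A+=M;B+=M@c
    return np.linalg.solve(A,B)
E
python3 - <<'E'
from h import *
s=sense();print({k:np.round(v,2) for k,v in s.items()})
im={n:grab_frame(n) for n in('scene','top')}
cv2.imwrite('pics/a.png',im['scene']);cv2.imwrite('pics/b.png',im['top'])
H=dict(cup=0,bowl=0,lid=85,lid_pull=122,dry_box=0,salt_dish=0,bisque_beaker=0,clay_lump_1=0)
for l,z in H.items():
    r={}
    for n in im:
        try:o=spot_point(l,n)
        except Exception as e:o=[];print(e)
        for d in o[:2]:
            print(l,n,round(d['confidence'],2),np.round(d['uv']),np.round(atz(n,d['uv'],z),0))
        if o:r[n]=o[0]['uv']
    if len(r)==2:print('  tri',np.round(tri(*r.items())))
for n in im:print(n,[np.round(d['rect']) for l in('cup','bowl') for d in spot_in(l,n)[:2]], np.round(cam(n)[1].T@-cam(n)[2]))
E
```

```text
{'time': np.float64(0.0), 'joints': array([ 65.1 ,  14.86,  88.01,   0.  ,  77.23, -11.62]), 'dq': array([-0.02,  0.07,  0.05,  0.09, -0.02, -0.07]), 'joint_torque': array([-0.000e+00, -4.373e+01, -2.840e+01,  7.000e-02,  4.000e-02,
       -0.000e+00]), 'position': array([126.08, 534.76, 192.84]), 'orientation': array([ 168.2 ,   89.9 , -115.08]), 'force': array([ 0.19,  0.59, -0.41]), 'ft_torque': array([-0.02, -0.03,  0.  ]), 'opening': np.float64(92.82)}
cup scene 0.8 [218. 243.] [480.  54.   0.]
cup top 0.83 [252. 240.] [484.  63.   0.]
  tri [485.  62.  -7.]
bowl scene 0.89 [163. 214.] [452. 280.   0.]
bowl top 0.82 [159. 247.] [471. 290.   0.]
  tri [466. 296. -14.]
lid scene 0.77 [285. 258.] [ 481. -175.   85.]
lid top 0.79 [354. 236.] [ 496. -174.   85.]
lid top 0.57 [252. 238.] [493.  60.  85.]
  tri [ 493. -172.   77.]
lid_pull scene 0.82 [284. 238.] [ 497. -158.  122.]
lid_pull top 0.91 [358. 240.] [ 488. -174.  122.]
  tri [ 487. -170.  134.]
dry_box scene 0.72 [269. 224.] [647.  22.   0.]
dry_box scene 0.56 [280. 282.] [ 489. -160.    0.]
dry_box top 0.18 [253. 247.] [469.  59.   0.]
  tri [518.   3.  78.]
salt_dish scene 0.84 [271. 223.] [656.  22.   0.]
salt_dish top 0.64 [255. 239.] [488.  55.   0.]
  tri [533.   3.  73.]
bisque_beaker scene 0.95 [264. 207.] [706. 100.   0.]
bisque_beaker top 0.61 [230. 146.] [719. 116.   0.]
  tri [722. 116. -14.]
clay_lump_1 scene 0.61 [285. 257.] [ 565. -111.    0.]
clay_lump_1 top 0.77 [290. 118.] [789. -33.   0.]
  tri [ 785.   -7. -174.]
scene [array([204., 216., 230., 249.]), array([144., 190., 182., 215.])] [   2. -552.  582.]
top [array([236., 228., 264., 259.]), array([127., 222., 177., 278.])] [ 523.   37. 1162.]
```

```bash
python3 - <<'E'
import cv2,numpy as np
a=cv2.imread('pics/a.png')[150:340,100:400];b=cv2.imread('pics/b.png')[80:320,90:450]
cv2.imwrite('pics/ab.png',np.vstack([cv2.resize(a,(440,278),interpolation=cv2.INTER_CUBIC),cv2.resize(b,(440,293),interpolation=cv2.INTER_CUBIC)]))
cv2.imwrite('pics/b2.png',cv2.resize(b,(800,533),interpolation=cv2.INTER_CUBIC))
cv2.imwrite('pics/a2.png',cv2.resize(a,(800,507),interpolation=cv2.INTER_CUBIC))
E
```

```text
(no output)
```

View pics/b2.png

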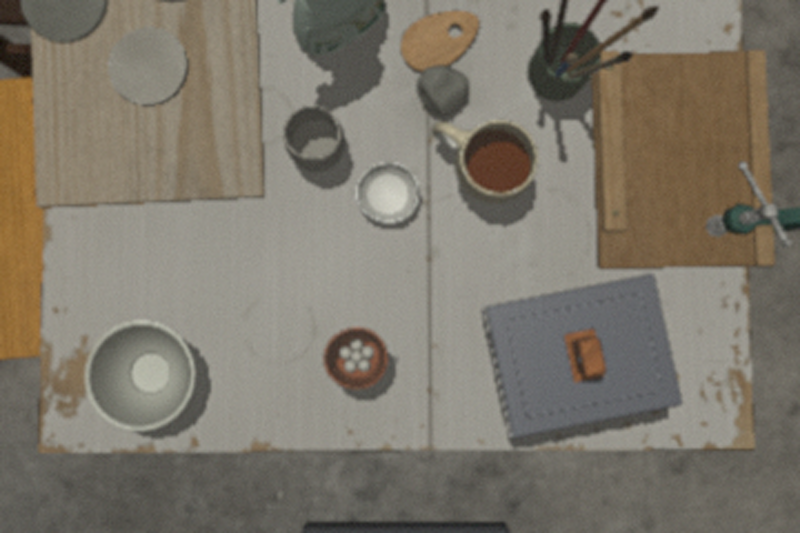

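View pics/a2.png

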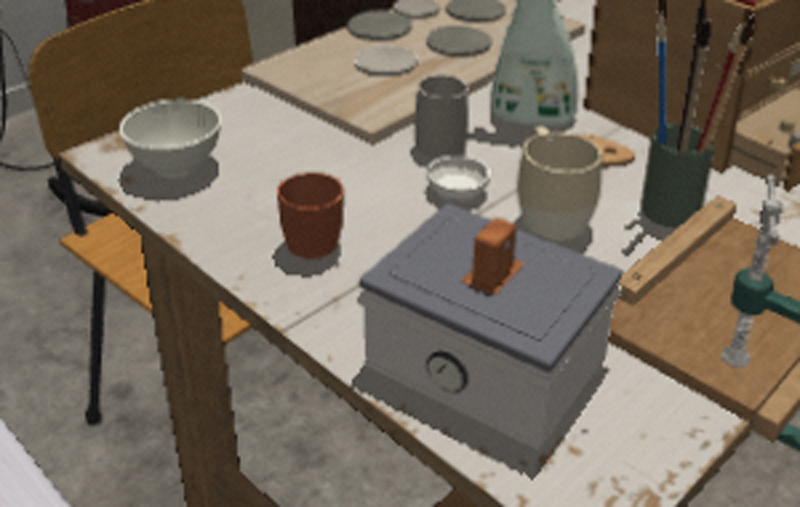

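The pictures agree with the networks: the bowl is at left, with its rim centre near top px (153,249). The cup with six balls is at (250,241), and the lid with its pull is at (354,239), yawed about +12°. Next I refine these positions and plan the first moves.

```bash
cat >> h.py <<'E'
def pose():
    s=sense(); return np.array(s['position']),Rn.from_euler('xyz',s['orientation'],degrees=True)
def rows(P,R,p0=None,R0=None):
    """tool-frame turn/45 and shift/120 from current pose to TCP P, rotation R"""
    if p0 is None: p0,R0=pose()
    return np.round(np.r_[np.degrees((R0.inv()*R).as_rotvec())/45,R0.inv().apply(np.array(P)-p0)/120],3)
def RX(x,z):
    x=np.array(x,float);x/=np.linalg.norm(x);z=np.array(z,float);z-=x*(x@z);z/=np.linalg.norm(z)
    return Rn.from_matrix(np.c_[x,np.cross(z,x),z])
E
python3 - <<'E'
from h import *
f=lambda u,v:(u/2.2222+90,v/2.2222+80)
print('bowl',np.round(atz('top',f(141,376),58)),'cup',np.round(atz('top',f(356,358),69)))
C=np.array([atz('top',f(*c),95)[:2] for c in((484,308),(655,276),(680,403),(511,440))]);print('lid',C.round(),C.mean(0).round())
for a,b in((0,1),(3,2),(3,0),(2,1)):
    d=C[b]-C[a];print(np.linalg.norm(d).round(),np.degrees(np.arctan2(d[1],d[0])).round(1))
print('pull top?',np.round(atz('top',f(592,352),140)))
print(pose()[1].as_matrix().round(2));print(np.round(camera_params('wrist')['tool_from_camera'],2))
for n in('scene',):
    for X in((466,291,58),(483,63,69)):print(proj(n,X).round())
E
```

```text
bowl [467. 290.  58.] cup [485.  65.  69.]
lid [[ 536.  -67.]
 [ 568. -242.]
 [ 440. -264.]
 [ 403.  -93.]] [ 487. -166.]
178.0 -79.6
175.0 -77.9
136.0 10.9
130.0 9.6
pull top? [ 492. -167.  140.]
[[ 0.   -0.97  0.23]
 [ 0.    0.23  0.97]
 [-1.   -0.    0.  ]]
[[   0.     -0.28    0.96 -190.68]
 [   0.     -0.96   -0.28   77.63]
 [   1.      0.     -0.      1.44]
 [   0.      0.      0.      1.  ]]
[163. 195.]
[216. 220.]
```

Emit:
play_rows --steps "0 0 0 -0.2 -0.5 -0.4 1;0 0 0 -0.4 -1 -0.8 1;0 0 0 -0.5 -1 -0.8 1;0 0 0 -0.5 -1 -0.8 1"

```text
time: 1.5
position: [223.5, 412.6, 255.9]
orientation: [-48.2, 89.8, 28.4]
force: [0.1, 0.2, -0.6]
opening: 92.7
```

```bash
cat > log.py <<'E'
import json
from h import *
s=sense();open('q.jsonl','a').write(json.dumps([list(map(float,s[k])) for k in('joints','position','orientation')])+'\n')
print(round(float(s['time']),2),*[np.round(s[k],1) for k in('joints','position','orientation','force')])
E
python3 log.py
```

```text
1.5 [ 48.    4.1  92.3  -0.1  83.5 -28.6] [223.5 412.6 255.9] [-48.2  89.8  28.4] [ 0.1  0.2 -0.6]
```

Emit:
play_rows --steps "0 0.2 0.2 0 -0.4 -0.4 1;0.1 0.4 0.3 0 -0.8 -0.8 1;0.2 0.5 0.4 0 -1 -1 1;0.2 0.5 0.4 0 -1 -1 1;0.2 0.5 0.4 0 -1 -1 1"

```text
time: 2.0
position: [312.7, 268.6, 251.0]
orientation: [146.0, 60.9, -146.8]
force: [-0.8, 0.8, -0.6]
opening: 93.1
```

```bash
python3 log.py
```

```text
2.0 [ 27.7  19.9  79.8  -2.8 109.3 -39.8] [312.7 268.6 251. ] [ 146.    60.9 -146.8] [-0.8  0.8 -0.6]
```

Emit:
play_rows --steps "0 -0.2 -0.3 0.2 -0.4 -0.3 1;0.1 -0.4 -0.5 0.4 -0.8 -0.6 1;0.2 -0.4 -0.7 0.4 -1 -0.7 1;0.2 -0.4 -0.8 0.4 -1 -0.7 1;0.2 -0.4 -0.8 0.4 -1 -0.7 1"

```text
time: 2.5
position: [370.1, 133.6, 213.5]
orientation: [-103.5, 67.7, -39.9]
force: [-0.6, 0.1, -0.4]
opening: 93.2
```

```bash
python3 log.py
```

```text
2.5 [ 23.   -7.2 113.3 -21.9  65.  -32.8] [370.1 133.6 213.5] [-103.5   67.7  -39.9] [-0.6  0.1 -0.4]
```

```bash
cat > kin.py <<'E'
from h import *
import json
from scipy.optimize import least_squares
D=[json.loads(l) for l in open('q.jsonl')]
D.append([[65.099,14.817,87.949,0,77.235,-11.62],[126.328,535.3,193.653],[168.2,89.9,-115.08]])
E=lambda s,a:Rn.from_euler(s,a,degrees=True)
S=None
def fk(q,k,s):
    A=E('z',q[0]);B=A*E('y',q[1]+q[2]);W=B*E('z',s[0]*q[3])*E('y',q[4])
    p=A.apply([k[0],0,k[1]])+(A*E('y',q[1])).apply([0,0,k[2]])+B.apply([k[3],0,k[4]])+W.apply([0,0,k[5]])
    return p,W*E('z',s[1]*q[5])
def fit():
    best=None
    for s in((1,1),(1,-1),(-1,1),(-1,-1)):
        Rs=[fk(d[0],np.zeros(6),s)[1].inv()*E('xyz',d[2]) for d in D]
        C=Rn.concatenate(Rs).mean();er=max(np.degrees((C.inv()*r).magnitude()) for r in Rs)
        if best is None or er<best[0]:best=(er,s,C)
    er,s,C=best
    r=least_squares(lambda k:np.r_[np.concatenate([fk(d[0],k,s)[0]-d[1] for d in D]),(k-K0)*.003],K0)
    return er,s,C,r.x,np.abs(r.fun).max()
K0=np.array([0,300,300,0,300,250.])
er,s,C,k,res=fit()
lo=np.array([-179.9,-52.3,10.8,-69.9,12.6,-178.6])+1;hi=np.array([179.9,119.4,147.9,249.9,155.2,178.6])-1
def ik(P,R,q0):
    """nearest IK, free of joint limits violation if res small"""
    def f(q):
        p,W=fk(q,k,s);return np.r_[(p-P),200*((W*C).inv()*R).as_rotvec()]
    r=least_squares(f,np.clip(q0,lo+.1,hi-.1),bounds=(lo,hi),x_scale=30);return r.x,np.abs(r.fun).max()
if __name__=='__main__':
    print(er,s,k.round(1),res);print(C.as_matrix().round(2))
E
python3 kin.py
```

```text
0.07425379611778972 (1, 1) [ 56.8 141.4 307.  -27.7 364.9 177.1] 84.17182509516834
[[ 0.  0. -1.]
 [ 0.  1.  0.]
 [ 1. -0.  0.]]
```

```bash
python3 - <<'E'
t=open('kin.py').read()
t=t.replace("[0,0,k[2]]","[k[6],0,k[2]]").replace("[k[3],0,k[4]]","[k[3],k[7],k[4]]").replace("np.zeros(6)","np.zeros(8)").replace("300,250.]","300,250.,0,0]").replace("*.003","*.001")
open('kin.py','w').write(t)
E
python3 kin.py; python3 -c "
from kin import *
for d in D:print((fk(d[0],k,s)[0]-d[1]).round(1))"
```

```text
0.07425379611778972 (1, 1) [  0.  221.7 534.4  60.2 425.9 391.9  -0.  110.8] 0.23439915185875917
[[ 0.  0. -1.]
 [ 0.  1.  0.]
 [ 1. -0.  0.]]
[-0.  0. -0.]
[-0.  0.  0.]
[0. 0. 0.]
[ 0. -0. -0.]
```

```bash
cat > plan.py <<'E'
from kin import *
import itertools
cup=np.array([485,64,0.]);bowl=np.array([467,290,0.])
BP=np.array([[-b,y,z] for b in(65,100,140,180) for y in(-38,0,38) for z in(-94,-47,0,47,94)]+[[-190,y,0] for y in(60,95)]+[[-b,y,z] for b in(240,300) for y in(-45,45) for z in(-45,45)],float)
def clear(G,R,extra=True):
    P=G+R.apply(BP); zmin=P[:,2].min()
    rb=np.hypot(*(P[:,:2]-bowl[:2]).T); inb=(rb<64)&(P[:,2]<66)
    bx=(np.abs(P[:,0]-487)<90)&(P[:,1]<-60)&(P[:,2]<150)
    return zmin-8,not inb.any() and not bx.any()
def main():
    out=[];qs0=[np.array(d[0]) for d in D]+[np.array([10,0,110,90,80,-30.]),np.array([10,20,90,90,80,60.]),np.array([0,-10,120,0,30,0.])]
    TL=100
    for p,psi,sg,gh in itertools.product((20,35,55,90),range(-90,91,30),(1,-1),(42,)):
        pr,sr=np.radians([p,psi]);h=np.array([np.cos(sr),np.sin(sr),0])
        R=RX(h*np.cos(pr)-[0,0,np.sin(pr)],sg*np.array([-np.sin(sr),np.cos(sr),0]));G=cup+[0,0,gh]
        z,ok=clear(G,R)
        if z<0 or not ok: continue
        q=min((ik(G+19*R.apply([1,0,0]),R,q0) for q0 in qs0),key=lambda r:r[1])
        if q[1]>1: continue
        for dlt,gam in itertools.product((-90,-60,-30,0,30,60,90,180),range(-120,121,30)):
            th=np.radians(psi+dlt);ax=np.array([-np.sin(th),np.cos(th),0]) # mouth tips toward azimuth th
            Rc=E('z',gam)*Rn.from_rotvec(ax*np.radians(TL));Rf=Rc*R
            u=Rc.apply([0,0,1]);uh=np.array([u[0],u[1],0]);uh/=np.linalg.norm(uh)
            Gf=bowl-uh*(29+8);Gf[2]=118
            z2,ok2=clear(Gf,Rf)
            if z2<0 or not ok2:continue
            # path check
            qq=q[0];bad=0;lift=G+[0,0,90];Gh=Gf+[0,0,50]
            path=[(lift,R)]+[(lift+(Gh-lift)*t,E('z',gam*t)*Rn.from_rotvec(ax*np.radians(TL*max(0,2*t-1)))*R) for t in np.linspace(.1,1,10)]+[(Gf,Rf)]
            mj=0
            for g,r in path:
                q2,e=ik(g+19*r.apply([1,0,0]),r,qq)
                if e>1: bad=1;break
                mj=max(mj,np.abs(q2-qq).max());qq=q2
            if bad or mj>60:continue
            m=min((qq-lo).min(),(hi-qq).min(),(q[0]-lo).min(),(hi-q[0]).min())
            out.append((m,p,psi,sg,dlt,gam,round(mj),qq.round()))
    out.sort(key=lambda o:-o[0])
    for o in out[:25]:print(o)
    print(len(out))
if __name__=='__main__':main()
E
time timeout 550 python3 plan.py
```

```text
(np.float64(37.827191542171875), 55, 90, -1, -30, -120, 44, array([-14.,  39., 109.,  57.,  86.,  87.]))
(np.float64(37.827191542171875), 55, 90, -1, -30, -90, 44, array([ -5.,  47.,  86.,  41., 105.,  89.]))
(np.float64(37.827191542171875), 55, 90, -1, 0, -120, 59, array([  2.,  50.,  73.,  32., 114., 119.]))
(np.float64(31.998670167968058), 55, -90, 1, -30, 60, 36, array([-14.,  39., 109.,  57.,  86., -93.]))
(np.float64(31.998670167968058), 55, -90, 1, -30, 90, 40, array([ -5.,  47.,  86.,  41., 105., -91.]))
(np.float64(31.998670167968058), 55, -90, 1, 0, 30, 22, array([ -8.,  41.,  94.,  46.,  95., -56.]))
(np.float64(31.998670167968058), 55, -90, 1, 0, 60, 28, array([  2.,  50.,  73.,  32., 114., -61.]))
(np.float64(31.998670167968058), 55, -90, 1, 30, -30, 17, array([-12.,  41., 101.,  55.,  90., -27.]))
(np.float64(31.998670167968058), 55, -90, 1, 30, 0, 17, array([ -2.,  50.,  79.,  40., 110., -26.]))
(np.float64(30.32118111423617), 55, -90, 1, -30, 120, 57, array([  5.,  56.,  65.,  26., 124., -98.]))
(np.float64(30.3051056697702), 55, 90, -1, -30, -60, 39, array([  5.,  56
[... 805 characters left out ...]
 13.,  58.,  57.,  15., 129., 105.]))
(np.float64(25.124955633852643), 55, 90, -1, 0, 0, 26, array([ 43.,  51.,  71., -44., 107.,  50.]))
(np.float64(22.123929491205715), 55, -90, 1, 30, -60, 29, array([-18.,  34., 125.,  77.,  73., -36.]))
(np.float64(20.86765276697671), 35, -90, -1, -60, -90, 23, array([ 37.,  63.,  52., -42., 126., -13.]))
(np.float64(20.86765276697671), 35, -90, -1, -30, -120, 27, array([ 40.,  46.,  72., -38., 101.,   9.]))
(np.float64(20.82989365633984), 35, -90, 1, -30, 60, 46, array([-11.,  23., 118.,  58.,  68., -87.]))
(np.float64(20.82989365633984), 35, -90, 1, -30, 90, 54, array([ -6.,  33.,  98.,  41.,  87., -90.]))
109
real	1m22.044s
user	1m21.693s
sys	0m0.168s
```

```bash
python3 - <<'E'
from plan import *
p=np.radians(55);X=np.array([1,0,0])
R=RX([0,-np.cos(p),-np.sin(p)],[1,0,0]);G=cup+[0,0,42];xt=R.apply(X)
T=[('pre',G-100*xt,R),('grasp',G,R),('lift',G+[0,0,90],R)]
for a in(0,35,70,85,100,110):
    Rr=Rn.from_rotvec([np.radians(a),0,0])*R;T.append((f'pour{a}',np.array([467,334,150 if a<80 else 110]),Rr))
q=np.array(D[2][0]);qs=[q,np.array([10,0,110,20,80,-30.]),np.array([10,20,90,60,80,60.])]
for n,g,r in T:
    P=g+19*r.apply(X);a=min((ik(P,r,x) for x in [q]+qs*(n=='pre')),key=lambda v:v[1]);q=a[0]
    print(n,P.round(),r.as_euler('xyz',degrees=True).round(1),q.round(),round(a[1],2),clear(g,r))
p0,R0=pose();print(rows(T[0][1]+19*xt,R),R0.as_matrix().round(2))
E
```

```text
pre [485. 110. 108.] [-90.  55. -90.] [ 24.  27.  94. -33.  77.  36.] 0.0 (np.float64(147.36418272634387), True)
grasp [485.  53.  26.] [-90.  55. -90.] [ 18.  31. 102. -37.  65.  40.] 0.0 (np.float64(65.44897829744471), True)
lift [485.  53. 116.] [-90.  55. -90.] [ 18.  24.  98. -34.  74.  33.] 0.0 (np.float64(155.4489782974447), True)
pour0 [467. 323. 134.] [-90.  55. -90.] [ 41.  38.  71. -26.  96.  44.] 0.0 (np.float64(173.4489782974447), True)
pour35 [467. 334. 131.] [-0. 90.  0.] [24. 20. 90. -0. 70. 24.] 0.0 (np.float64(207.0), True)
pour70 [467. 345. 134.] [90. 55. 90.] [  1.  16. 107.  40.  63. -19.] 0.0 (np.float64(173.44897829744474), True)
pour85 [467. 349.  98.] [90. 40. 90.] [ -8.  24. 114.  57.  66. -44.] 0.0 (np.float64(114.67150579110388), True)
pour100 [467. 351. 102.] [90. 25. 90.] [-14.  33. 117.  65.  75. -60.] 0.0 (np.float64(95.03049110575276), True)
pour110 [467. 352. 105.] [90. 15. 90.] [-17.  41. 117.  69.  82. -69.] 0.0 (np.float64(82.11805653267928), True)
[ 1.272  0.572 -0.203  1.137 -0.557  0.346] [[ 0.29 -0.84  0.46]
 [-0.24  0.4   0.88]
 [-0.93 -0.37 -0.09]]<sys>:0: UserWarning: Gimbal lock detected. Setting third angle to zero since it is not possible to uniquely determine all angles.
```

Emit:
play_rows --steps "0.2 0.1 0 0.1 -0.1 0.1 1;0.4 0.2 -0.1 0.3 -0.2 0.1 1;0.6 0.3 -0.1 0.4 -0.3 0.2 1;0.7 0.3 -0.1 0.5 -0.3 0.2 1;0.7 0.3 -0.1 0.5 -0.3 0.2 1"

```text
time: 3.0
position: [428.0, 127.7, 166.4]
orientation: [-98.7, 60.8, -69.3]
force: [0.4, 0.3, -0.9]
opening: 92.8
```

```bash
cat > go.py <<'E'
from plan import *
import sys
def tgt(G,R): return np.array(G)+19*R.apply([1,0,0]),R
def Rt(a): return Rn.from_rotvec([np.radians(a),0,0])*RX([0,-np.cos(np.radians(55)),-np.sin(np.radians(55))],[1,0,0])
def show(*T):
    s=sense();print(round(float(s['time']),2),np.round(s['position'],1),np.round(s['joints']),np.round(s['force'],1),round(float(s['opening']),1))
    for t in T:print(rows(*t))
E
python3 -c "
from go import *
R=Rt(0);G=cup+[0,0,42]
show(tgt(G-100*R.apply([1,0,0]),R),tgt(G,R))"
```

```text
3.0 [428.  127.7 166.4] [ 27.  11. 105. -31.  71.   9.] [ 0.4  0.3 -0.9] 92.8
[ 0.584  0.255 -0.108  0.57  -0.087  0.385]
[ 0.584  0.255 -0.108  1.384 -0.118  0.209]
```

Emit:
play_rows --steps "0.18 0.08 -0.03 0.1 0 0.2 1;0.36 0.16 -0.06 0.3 -0.05 0.3 1;0.584 0.255 -0.108 0.5 -0.087 0.385 1;0.584 0.255 -0.108 0.57 -0.087 0.385 1;0.584 0.255 -0.108 0.57 -0.087 0.385 1;0.584 0.255 -0.108 0.57 -0.087 0.385 1"

```text
time: 3.6
position: [484.8, 109.5, 110.7]
orientation: [-89.9, 55.0, -89.8]
force: [0.1, -1.0, 0.6]
opening: 92.9
```

```bash
python3 -c "
from go import *
R=Rt(0);G=cup+[0,0,42]
show(tgt(G-100*R.apply([1,0,0]),R),tgt(G,R))
im=grab_frame('wrist');im2=grab_frame('top')
cv2.imwrite('pics/c.png',np.hstack([cv2.resize(im,(400,300)),cv2.resize(im2[150:300,100:300],(400,300))]))
for z in (69,0):print(proj('wrist',cup+[0,0,z]).round()*400/512)
print([ (d['confidence'],d['uv'],atz('wrist',d['uv'],0).round()) for d in spot_point('cup','wrist')[:1]])
"
```

```text
3.6 [484.8 109.5 110.7] [ 24.  27.  94. -33.  77.  36.] [ 0.1 -1.   0.6] 92.9
[ 0.003  0.003 -0.001  0.011  0.018  0.001]
[ 0.003  0.003 -0.001  0.844  0.017 -0.001]
[201.5625  163.28125]
[201.5625 114.0625]
[(0.67, [261.5, 141.2], array([488.,  70.,   0.]))]
```

View pics/c.png

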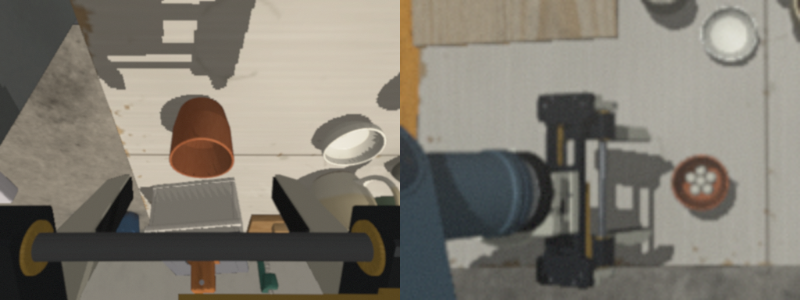

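The wrist view shows the cup rim centre at about (201,157), 6 px above the prediction. That puts the cup about 3 mm further in +y, so I correct for it and grasp.

Emit:
play_rows --steps "0 0 0 0.3 0.03 0.01 1;0 0 0 0.55 0.035 0.01 1;0 0 0 0.75 0.035 0.01 1;0 0 0 0.83 0.035 0.01 1;0 0 0 0.83 0.035 0.01 1;0 0 0 0.83 0.035 0.01 0.5;0 0 0 0.83 0.035 0.01 0.5;0 0 0 0.83 0.035 0.01 0.5;0 0 0 0.83 0.035 0.01 0.5;0 0 0 0.83 0.035 0.01 0.5;0 0 0 0.83 0.035 0.01 0.5" --force 18

```text
time: 4.85
position: [486.6, 55.1, 26.4]
orientation: [-89.9, 54.9, -89.9]
force: [-1.6, 0.9, 4.7]
opening: 62.1
```

```bash
python3 -c "
from go import *
R=Rt(0);G=cup+[0,0,42]
show(tgt(G,R),tgt(G+[0,0,90],R))"
```

```text
4.85 [486.6  55.1  26.4] [ 19.  31. 101. -37.  65.  40.] [-1.6  0.9  4.7] 62.1
[-0.002  0.001  0.001  0.009 -0.013 -0.014]
[-0.002  0.001  0.001 -0.605 -0.444 -0.012]
```

Emit:
play_rows --steps "0 0 0 -0.1 -0.07 0 0.5;0 0 0 -0.25 -0.17 0 0.5;0 0 0 -0.4 -0.28 0 0.5;0 0 0 -0.55 -0.38 0 0.5;0 0 0 -0.61 -0.43 0 0.5;0 0 0 -0.61 -0.43 0 0.5"

```text
time: 5.45
position: [487.6, 55.1, 116.9]
orientation: [-89.5, 55.0, -89.7]
force: [-0.5, -0.4, -1.6]
opening: 62.4
```

```bash
python3 -c "
from go import *
show(tgt([467,334,150],Rt(0)),tgt([467,334,150],Rt(35)))"
```

```text
5.45 [487.6  55.1 116.9] [ 19.  24.  97. -34.  74.  33.] [-0.5 -0.4 -1.6] 62.4
[-4.000e-03  4.000e-03 -1.000e-03 -1.400e+00  1.746e+00 -1.720e-01]
[-0.003  0.005  0.777 -1.428  1.837 -0.172]
```

Emit:
play_rows --steps "0 0 0 -0.1 0.12 -0.01 0.5;0 0 0 -0.25 0.31 -0.03 0.5;0 0 0 -0.4 0.5 -0.05 0.5;0 0 0 -0.55 0.69 -0.07 0.5;0 0 0 -0.7 0.87 -0.09 0.5"

```text
time: 5.95
position: [475.1, 189.4, 122.9]
orientation: [-90.1, 54.9, -90.1]
force: [-0.1, 0.6, -1.9]
opening: 62.2
```

Emit:
play_rows --steps "0 0 0 -0.2 0.25 -0.03 0.5;0 0 0 -0.4 0.5 -0.05 0.5;0 0 0 -0.55 0.69 -0.07 0.5;0 0 0 -0.65 0.82 -0.08 0.5;0 0 0 -0.7 0.87 -0.085 0.5;0 0 0 -0.7 0.87 -0.085 0.5"

```text
time: 6.55
position: [465.5, 322.7, 132.0]
orientation: [-90.0, 54.9, -90.0]
force: [-0.2, 0.5, -2.9]
opening: 62.3
```

```bash
python3 -c "
from go import *
show(*[tgt([467,334,z],Rt(a)) for a,z in((0,150),(15,150),(30,145),(44,140))])"
```

```text
6.55 [465.5 322.7 132. ] [ 41.  38.  71. -26.  95.  44.] [-0.2  0.5 -2.9] 62.3
[ 0.     0.001  0.002 -0.018 -0.009  0.013]
[ 0.     0.001  0.335 -0.024  0.032  0.013]
[ 0.     0.001  0.668 -0.006  0.094  0.013]
[0.001 0.    0.98  0.005 0.149 0.013]
```

Emit:
play_rows --steps "0 0 0.1 -0.02 0.01 0.01 0.5;0 0 0.22 -0.02 0.02 0.01 0.5;0 0 0.335 -0.024 0.03 0.013 0.5;0 0 0.45 -0.02 0.05 0.013 0.5;0 0 0.56 -0.01 0.07 0.013 0.5;0 0 0.668 -0.006 0.09 0.013 0.5;0 0 0.78 0 0.11 0.013 0.5;0 0 0.9 0 0.13 0.013 0.5;0 0 0.98 0.005 0.149 0.013 0.5"

```text
time: 7.45
position: [467.0, 334.1, 122.3]
orientation: [89.5, 80.8, 89.3]
force: [-0.8, -0.2, -2.0]
opening: 62.0
```

```bash
python3 -c "
from go import *
show(*[tgt([467,334,z],Rt(a)) for a,z in((44,140),(60,130),(75,120),(83,115),(85,113))])"
```

```text
7.45 [467.  334.1 122.3] [18. 17. 96. 10. 64. 15.] [-0.8 -0.2 -2. ] 62.0
[-0.004  0.003 -0.004  0.013  0.022 -0.   ]
[-0.003  0.003  0.352  0.089  0.053 -0.001]
[-0.003  0.004  0.685  0.155  0.077 -0.001]
[-0.003  0.004  0.863  0.183  0.089 -0.001]
[-0.003  0.004  0.908  0.196  0.09  -0.001]
```

Emit:
play_rows --steps "0 0 0.12 0.04 0.03 0 0.5;0 0 0.24 0.06 0.04 0 0.5;0 0 0.352 0.089 0.053 0 0.5;0 0 0.46 0.11 0.06 0 0.5;0 0 0.57 0.13 0.07 0 0.5;0 0 0.685 0.155 0.077 0 0.5;0 0 0.77 0.17 0.083 0 0.5;0 0 0.84 0.18 0.088 0 0.5"

```text
time: 8.25
position: [466.8, 348.5, 102.0]
orientation: [90.0, 43.1, 89.8]
force: [0.1, 0.4, -2.0]
opening: 62.2
```

```bash
python3 -c "
from go import *
show(*[tgt([467,334,z],Rt(a)) for a,z in((82,115),(90,111),(97,110),(103,110),(108,110))])
im=grab_frame('scene');im2=grab_frame('top')
cv2.imwrite('pics/d.png',np.hstack([cv2.resize(im[130:280,80:280],(400,300)),cv2.resize(im2[150:300,80:280],(400,300))]))
print([(round(d['confidence'],2),np.round(d['uv'])) for d in spot_point('bowl','top')[:1]])"
```

```text
8.25 [466.8 348.5 102. ] [ -6.  22. 113.  54.  64. -39.] [ 0.1  0.4 -2. ] 62.2
[-0.003  0.003  0.002 -0.004 -0.003  0.002]
[-0.002  0.003  0.18   0.017 -0.005  0.002]
[-0.002  0.004  0.335  0.019  0.008  0.002]
[-0.002  0.004  0.469  0.014  0.023  0.002]
[-0.002  0.004  0.58   0.008  0.036  0.002]
[(0.68, array([160., 245.]))]
```

View pics/d.png

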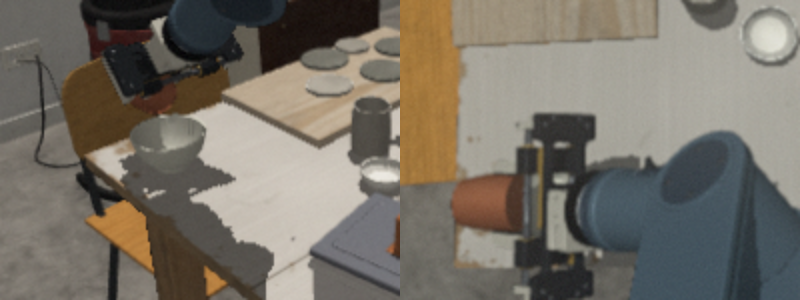

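The cup is tilted 82° above the bowl, its foot at about (455,203) in the picture, with the bowl undisturbed below. I now tip it slowly past 90°.

Emit:
play_rows --steps "0 0 0.05 0 0 0 0.5;0 0 0.1 0.01 0 0 0.5;0 0 0.15 0.015 0 0 0.5;0 0 0.18 0.017 -0.005 0 0.5;0 0 0.22 0.018 0 0 0.5;0 0 0.26 0.018 0 0 0.5;0 0 0.3 0.019 0.005 0 0.5;0 0 0.335 0.019 0.008 0 0.5;0 0 0.37 0.018 0.01 0 0.5;0 0 0.4 0.016 0.015 0 0.5;0 0 0.44 0.015 0.02 0 0.5;0 0 0.47 0.014 0.023 0 0.5;0 0 0.5 0.012 0.026 0 0.5;0 0 0.54 0.01 0.03 0 0.5;0 0 0.58 0.008 0.036 0 0.5;0 0 0.58 0.008 0.036 0 0.5;0 0 0.58 0.008 0.036 0 0.5;0 0 0.58 0.008 0.036 0 0.5;0 0 0.58 0.008 0.036 0 0.5"

```text
time: 10.3
position: [467.4, 354.1, 105.5]
orientation: [89.9, 17.0, 89.9]
force: [-0.2, 0.6, -0.9]
opening: 62.0
```

```bash
python3 -c "
from go import *
show(*[tgt([467,334,z],Rt(a)) for a,z in((108,110),(112,110),(70,140))])
im=grab_frame('scene');im2=grab_frame('top')
for c in('scene','top'):print(c,[(round(d['confidence'],2),np.round(d['uv'])) for d in spot_point('ball_1',c)])"
```

```text
10.3 [467.4 354.1 105.5] [-16.  39. 117.  69.  81. -67.] [-0.2  0.6 -0.9] 62.0
[ 0.002  0.001  0.001 -0.013 -0.013 -0.004]
[ 0.002  0.001  0.09  -0.013 -0.002 -0.004]
[ 0.002  0.002 -0.843 -0.12   0.128 -0.003]
scene [(0.18, array([282., 284.]))]
top [(0.59, array([155., 253.])), (0.46, array([158., 243.])), (0.46, array([153., 243.])), (0.42, array([150., 250.]))]
```

Emit:
play_rows --steps "0 0 -0.1 -0.04 0.02 0 0.5;0 0 -0.25 -0.06 0.05 0 0.5;0 0 -0.4 -0.08 0.08 0 0.5;0 0 -0.55 -0.1 0.1 0 0.5;0 0 -0.7 -0.11 0.12 0 0.5;0 0 -0.843 -0.12 0.128 0 0.5;0 0 -0.843 -0.12 0.128 0 0.5"

```text
time: 11.2
position: [467.8, 346.9, 127.5]
orientation: [89.2, 55.0, 89.5]
force: [0.4, 0.1, -1.7]
opening: 62.3
```

```bash
python3 -c "
from go import *
show(*[tgt([467,334,z],Rt(a)) for a,z in((50,150),(28,160))])
im=grab_frame('top')
cv2.imwrite('pics/e.png',cv2.resize(im[200:300,100:233],(800,600),interpolation=cv2.INTER_CUBIC))"
```

```text
11.2 [467.8 346.9 127.5] [  1.  16. 108.  41.  62. -20.] [ 0.4  0.1 -1.7] 62.3
[ 0.009  0.008 -0.444 -0.067 -0.035 -0.007]
[ 0.007  0.01  -0.933 -0.166 -0.039 -0.007]
```

View pics/e.png

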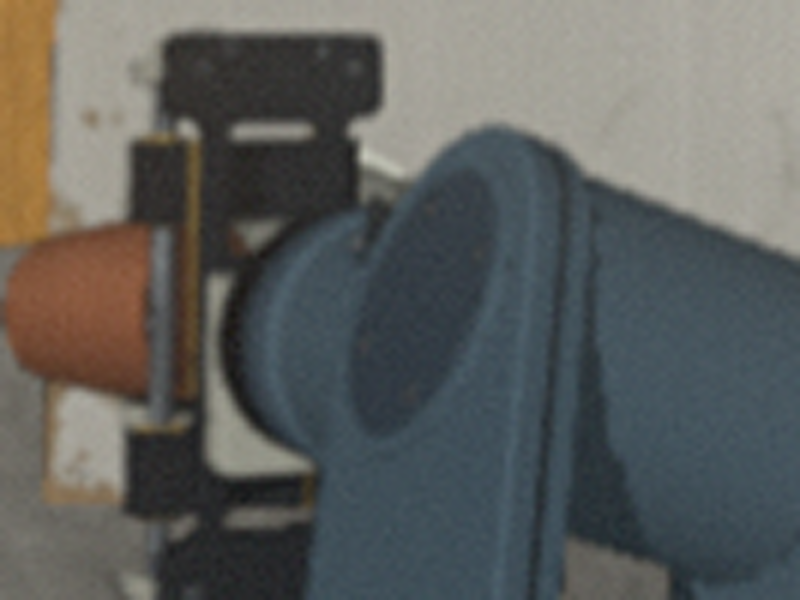

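The arm hides the bowl here, so I untilt the cup and move back before checking the balls.

Emit:
play_rows --steps "0 0 -0.15 -0.02 -0.01 0 0.5;0 0 -0.33 -0.05 -0.03 0 0.5;0 0 -0.5 -0.08 -0.035 0 0.5;0 0 -0.66 -0.11 -0.04 0 0.5;0 0 -0.8 -0.14 -0.04 0 0.5;0 0 -0.933 -0.166 -0.039 0 0.5;0 0 -0.933 -0.166 -0.039 0 0.5"

```text
time: 11.95
position: [465.4, 330.5, 134.9]
orientation: [-92.7, 82.9, -92.5]
force: [-0.4, 1.4, -0.7]
opening: 62.0
```

```bash
python3 -c "
from go import *
show(*[tgt(g,Rt(a)) for a,g in((14,[472,270,160]),(0,[476,230,150]))])"
```

```text
11.95 [465.4 330.5 134.9] [28. 23. 86. -6. 75. 30.] [-0.4  1.4 -0.7] 62.0
[ 0.006 -0.006 -0.31   0.008 -0.564  0.053]
[ 0.006 -0.006 -0.621  0.117 -0.921  0.086]
```

Emit:
play_rows --steps "0 0 -0.12 0 -0.15 0.02 0.5;0 0 -0.25 0 -0.35 0.04 0.5;0 0 -0.38 0.03 -0.55 0.06 0.5;0 0 -0.5 0.07 -0.75 0.07 0.5;0 0 -0.621 0.117 -0.921 0.086 0.5;0 0 -0.621 0.117 -0.921 0.086 0.5"

```text
time: 12.55
position: [474.8, 215.2, 132.9]
orientation: [-91.1, 54.9, -91.0]
force: [-0.9, -0.0, -1.7]
opening: 62.6
```

```bash
python3 -c "
from go import *
show(tgt([480,150,133],Rt(0)),tgt([486,66,133],Rt(0)))"
```

```text
12.55 [474.8 215.2 132.9] [ 33.  31.  83. -29.  88.  39.] [-0.9 -0.  -1.7] 62.6
[ 0.006 -0.013  0.001  0.469 -0.445  0.046]
[ 6.000e-03 -1.300e-02  1.000e-03  8.710e-01 -1.019e+00  9.800e-02]
```

Emit:
play_rows --steps "0 0 0 0.2 -0.2 0.02 0.5;0 0 0 0.45 -0.45 0.05 0.5;0 -0.01 0 0.65 -0.7 0.07 0.5;0.006 -0.013 0 0.8 -0.9 0.09 0.5;0.006 -0.013 0 0.871 -1 0.098 0.5;0.006 -0.013 0 0.871 -1 0.098 0.5"

```text
time: 13.15
position: [488.4, 58.1, 120.0]
orientation: [-88.9, 55.2, -89.3]
force: [0.1, -0.1, -1.3]
opening: 62.3
```

```bash
python3 -c "
from go import *
show(tgt([486,66,60],Rt(0)),tgt([486,66,45],Rt(0)))
im=grab_frame('top');im2=grab_frame('scene')
cv2.imwrite('pics/f.png',np.hstack([cv2.resize(im[200:300,110:210],(400,400),interpolation=cv2.INTER_CUBIC),cv2.resize(im2[170:250,130:210],(400,400),interpolation=cv2.INTER_CUBIC)]))
print([(round(d['confidence'],2),np.round(d['uv'])) for d in spot_point('ball_1','top')])"
```

```text
13.15 [488.4  58.1 120. ] [ 19.  24.  97. -34.  74.  33.] [ 0.1 -0.1 -1.3] 62.3
[-0.011  0.009 -0.005  0.531  0.338 -0.027]
[-0.011  0.009 -0.005  0.634  0.409 -0.028]
[]
```

View pics/f.png

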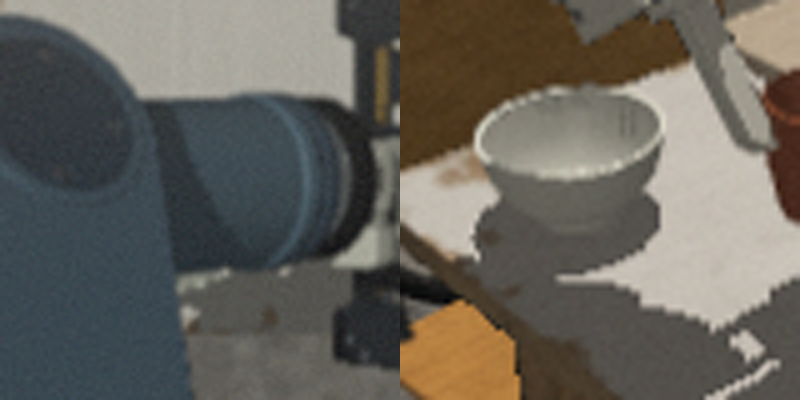

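Emit:
play_rows --steps "0 0 0 0.15 0.1 0 0.5;-0.01 0 0 0.3 0.21 0 0.5;-0.01 0.009 0 0.45 0.31 0 0.5;-0.01 0.009 0 0.55 0.38 0 0.5;-0.01 0.009 0 0.61 0.425 0 0.5;-0.01 0.009 0 0.625 0.435 0 0.5;-0.01 0.009 0 0.625 0.435 0 0.5"

```text
time: 14.0
position: [490.6, 60.1, 28.9]
orientation: [-89.8, 55.1, -89.6]
force: [0.3, -0.2, -1.1]
opening: 62.3
```

```bash
python3 -c "
from go import *
show(tgt([486,66,42],Rt(0)))"
```

```text
14.0 [490.6  60.1  28.9] [ 19.  31. 101. -37.  66.  39.] [ 0.3 -0.2 -1.1] 62.3
[ 0.003  0.005 -0.002  0.041 -0.022 -0.038]
```

Emit:
play_rows --steps "0 0 0 0.01 0.007 0 0.5;0 0 0 0.018 0.012 0 0.5;0 0 0 0.018 0.012 0 0.5"

```text
time: 14.3
position: [490.7, 59.7, 26.6]
orientation: [-89.7, 55.1, -89.5]
force: [0.7, 0.1, -1.3]
opening: 62.3
```

Emit:
play_rows --steps "0 0 0 0 0 0 0.75;0 0 0 0 0 0 0.85;0 0 0 0 0 0 1;0 0 0 0 0 0 1;0 0 0 0 0 0 1;0 0 0 0 0 0 1;0 0 0 -0.1 0 0 1;0 0 0 -0.3 0 0 1;0 0 0 -0.6 0 0 1;0 0 0 -1 0 0 1;0 0 0 -1 0 0 1"

```text
time: 15.4
position: [493.3, 132.6, 130.0]
orientation: [-88.8, 55.4, -88.6]
force: [-0.1, 0.0, 0.5]
opening: 92.9
```

```bash
python3 -c "
from go import *
show()
im=grab_frame('wrist')
cv2.imwrite('pics/g.png',cv2.resize(im,(640,480)))
print([(round(d['confidence'],2),np.round(d['uv']),atz('wrist',d['uv'],0).round()) for d in spot_point('cup','wrist')])"
```

```text
15.4 [493.3 132.6 130. ] [ 25.  27.  90. -32.  80.  36.] [-0.1  0.   0.5] 92.9
[(0.76, array([255., 140.]), array([488.,  78.,   0.]))]
```

```bash
cat >> go.py <<'E'
def RL(y=10.5):
    y=np.radians(y);return RX([0,0,-1],[-np.sin(y),np.cos(y),0])
E
python3 -c "
from go import *
show(*[([488,y,220],RL()) for y in(70,0,-168)])
p,R=[488,-168,220],RL();q=np.array(sense()['joints'])
for p in([488,70,220],[488,-50,220],[488,-168,220],[488,-168,103]):
  q,e=ik(p,R,q);print(q.round(),e)"
```

```text
15.5 [490.5 129.6 125.9] [ 25.  27.  91. -32.  80.  36.] [-0.2 -0.2  0.1] 93.0
[-2.152 -0.67   0.569 -0.361 -0.856 -0.02 ]
[-2.152 -0.67   0.569 -0.028 -1.334 -0.023]
[-2.152 -0.67   0.569  0.772 -2.484 -0.03 ]
[  -5.    8.   93.    0.   79. -105.] 9.43689570931383e-13
[ -19.    8.   93.    0.   79. -119.] 7.771561172376096e-14
[ -31.   10.   90.    0.   80. -132.] 1.1368683772161603e-13
[ -31.   16.  100.    0.   64. -132.] 5.684341886080802e-14
```

View pics/g.png

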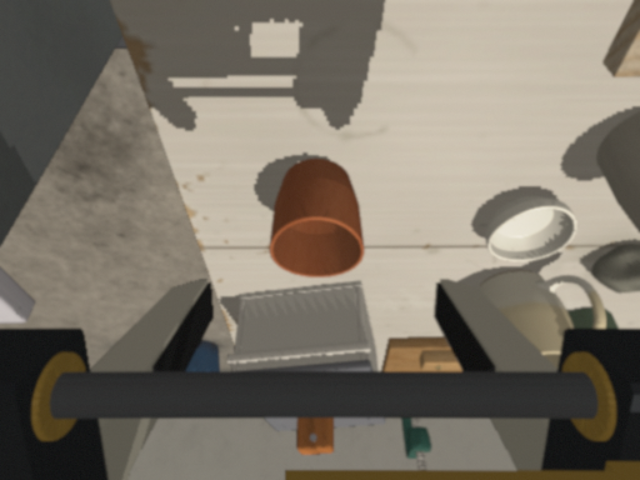

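The cup stands upright and empty at about (317,215). Next I go over the lid, using the half-turn-flipped tool yaw because it needs less rotation.

```bash
sed -i 's/return RX(\[0,0,-1\],\[-np.sin(y),np.cos(y),0\])/return RX([0,0,-1],[np.sin(y),-np.cos(y),0])/' go.py
python3 -c "
from go import *
Rm=RL(10.5+40)
show(*[([488,y,215],r) for y,r in((110,Rm),(60,Rm),(-168,RL()))])
q=np.array(sense()['joints'])
for p in([488,70,220],[488,-50,220],[488,-168,220],[488,-168,103]):
  q,e=ik(p,RL(),q);print(q.round(),e)"
```

```text
15.5 [490.5 129.6 125.9] [ 25.  27.  91. -32.  80.  36.] [-0.2 -0.2  0.1] 93.0
[ 0.855  0.274  0.74  -0.517 -0.558 -0.018]
[ 0.855  0.274  0.74  -0.279 -0.9   -0.02 ]
[ 1.713  0.543  0.639  0.806 -2.46  -0.03 ]
[-5.  8. 93. -0. 79. 75.] 2.8990143619012088e-12
[-19.   8.  93.  -0.  79.  61.] 1.1368683772161603e-13
[-31.  10.  90.  -0.  80.  48.] 1.7053025658242404e-13
[-31.  16. 100.  -0.  64.  48.] 1.7053025658242404e-13
```

Emit:
play_rows --steps "0 0 0 -0.25 -0.2 0 1;0.1 0.03 0.1 -0.45 -0.4 0 1;0.25 0.08 0.22 -0.5 -0.55 0 1;0.4 0.13 0.35 -0.42 -0.7 0 1;0.55 0.18 0.48 -0.35 -0.8 0 1;0.7 0.22 0.6 -0.3 -0.9 0 1;0.855 0.274 0.74 -0.28 -0.9 0 1;0.855 0.274 0.74 -0.28 -0.9 0 1;0.855 0.274 0.74 -0.28 -0.9 0 1"

```text
time: 16.4
position: [488.7, 57.0, 212.9]
orientation: [-128.1, 89.7, -167.9]
force: [-0.2, 0.2, 0.8]
opening: 92.9
```

```bash
python3 -c "
from go import *
show(([488,-30,205],RL()),([488,-168,205],RL()))
p0,R0=pose();print(R0.as_matrix().round(2))"
```

```text
16.4 [488.7  57.  212.9] [-6.  8. 94. -0. 78. 34.] [-0.2  0.2  0.8] 92.9
[ 0.881 -0.002  0.006  0.067 -0.56   0.46 ]
[ 0.881 -0.002  0.006  0.068 -1.442  1.197]
[[-0.    0.64  0.77]
 [-0.    0.77 -0.64]
 [-1.   -0.   -0.  ]]
```

Emit:
play_rows --steps "0.15 0 0 0.03 -0.2 0.17 1;0.33 0 0 0.06 -0.4 0.34 1;0.5 0 0 0.07 -0.6 0.5 1;0.68 0 0 0.07 -0.8 0.68 1;0.8 0 0 0.07 -0.95 0.8 1;0.881 0 0 0.07 -1 0.85 1;0.881 0 0 0.07 -1 0.85 1"

```text
time: 17.1
position: [491.6, -99.2, 204.6]
orientation: [-84.4, 89.7, -163.7]
force: [-0.1, 0.2, 0.1]
opening: 92.9
```

```bash
python3 -c "
from go import *
show(([488,-168,205],RL()),([488,-168,160],RL()))
im=grab_frame('wrist');im2=grab_frame('top');im3=grab_frame('scene')
W=cv2.resize(im,(400,300));cv2.imwrite('pics/h.png',np.vstack([np.hstack([W,cv2.resize(im2[150:300,100:300],(400,300))]),np.hstack([cv2.resize(im2[215:290,110:210],(400,300),interpolation=cv2.INTER_CUBIC),cv2.resize(im3[150:300,130:330],(400,300))])]))
for l,z in(('lid_pull',122),('lid',85)):print(l,[(round(d['confidence'],2),np.round(d['uv']),atz('wrist',d['uv'],z).round(1)) for d in spot_point(l,'wrist')])
print(proj('wrist',[488,-168,140]).round(),[(round(d['confidence'],2),np.round(d['uv'])) for d in spot_point('ball_1','top')])"
```

```text
17.1 [491.6 -99.2 204.6] [-24.  10.  93.  -0.  78.  55.] [-0.1  0.2  0.1] 92.9
[ 0.005  0.001  0.007 -0.002 -0.136  0.558]
[ 0.005  0.001  0.007  0.373 -0.134  0.558]
lid_pull [(0.98, array([338., 202.]), array([ 488.4, -164.1,  122. ]))]
lid [(0.94, array([330., 191.]), array([ 486.1, -165.4,   85. ]))]
[347. 211.] [(0.6, array([149., 250.])), (0.56, array([154., 244.])), (0.52, array([165., 251.])), (0.42, array([159., 242.])), (0.38, array([153., 254.])), (0.37, array([155., 248.]))]
```

View pics/h.png

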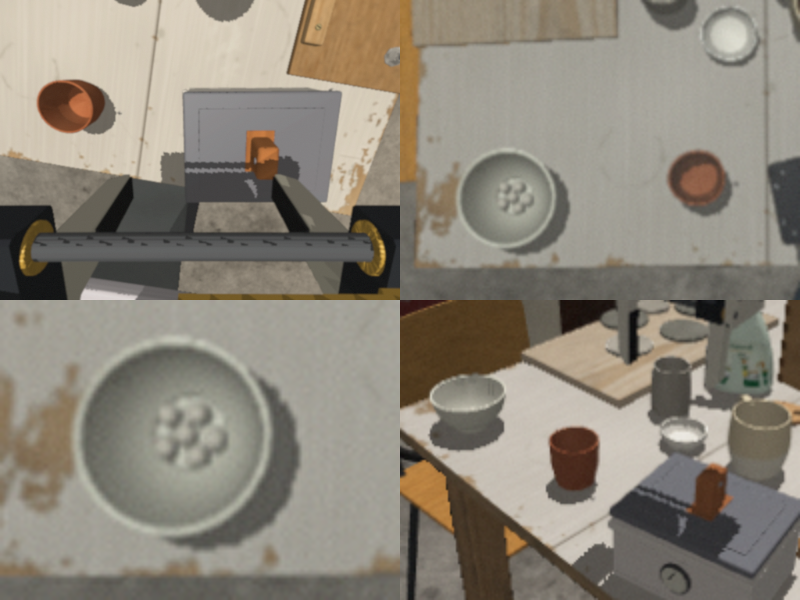

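The bowl holds all the balls, in a cluster at about (190,432), and the cup is empty and upright. Next I move above the pull.

Emit:
play_rows --steps "0 0 0 0 -0.04 0.2 1;0 0 0 0.05 -0.1 0.4 1;0 0 0.007 0.15 -0.13 0.54 1;0.005 0 0.007 0.27 -0.134 0.54 1;0.005 0 0.007 0.27 -0.134 0.54 0.7;0.005 0 0.007 0.27 -0.134 0.54 0.7"

```text
time: 18.0
position: [488.2, -164.6, 173.6]
orientation: [79.2, 89.9, -0.2]
force: [-0.2, 0.2, 1.1]
opening: 81.4
```

```bash
python3 -c "
from go import *
im=grab_frame('wrist');grab_frame('top')
for l,z in(('lid_pull',122),('lid',85)):
  for c in('wrist','top'):print(l,c,[(round(d['confidence'],2),np.round(d['uv']),atz(c,d['uv'],z).round(1)) for d in spot_point(l,c)])
m=masks_of('lid','wrist')
if m:
  c=max(cv2.findContours(m[0]['mask'].astype('uint8'),0,1)[0],key=cv2.contourArea)[:,0]
  P=np.array([atz('wrist',u,95)[:2] for u in c.astype(float)]);far=[p for p in P if p[0]>0]
  print(cv2.minAreaRect(P.astype('float32')))
cv2.imwrite('pics/i.png',im)
show(([488,-166,103],RL()))"
```

```text
lid_pull wrist [(0.68, array([263., 195.]), array([ 489.4, -166.5,  122. ])), (0.5, array([ 34., 113.]), array([518.4,  -1.9, 122. ]))]
lid_pull top [(0.88, array([356., 240.]), array([ 488.6, -169.8,  122. ])), (0.32, array([153., 244.]), array([483.1, 277. , 122. ]))]
lid wrist [(0.62, array([263., 188.]), array([ 484. , -168.1,   85. ]))]
lid top [(0.71, array([351., 239.]), array([ 490.4, -166.6,   85. ])), (0.61, array([159., 246.]), array([475.5, 271.6,  85. ])), (0.36, array([159., 246.]), array([476.4, 271. ,  85. ]))]
((488.0080261230469, -166.22573852539062), (134.65577697753906, 174.2923126220703), 10.573598861694336)
18.35 [ 488.6 -165.1  174. ] [-31.  12.  95.   0.  73.  48.] [0.2 0.1 0.2] 65.4
[ 0.001  0.002 -0.005  0.592 -0.008  0.006]
```

View pics/i.png

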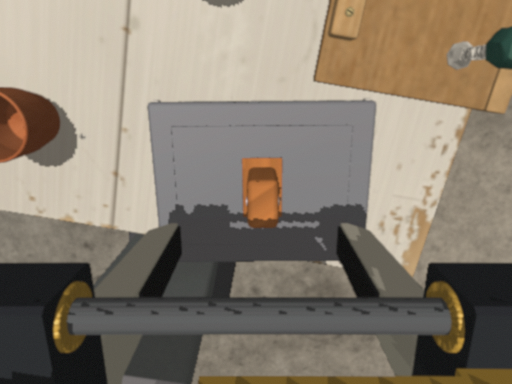

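The lid mask rectifies to 135×174 mm at (488,−166) with yaw 10.6°, matching the given sizes. The pull is centred between the fingers at about (262,195). I descend and grip.

Emit:
play_rows --steps "0 0 0 0.2 -0.008 0.006 0.7;0 0 0 0.38 -0.008 0.006 0.7;0 0 0 0.5 -0.008 0.006 0.7;0 0 0 0.57 -0.008 0.006 0.7;0 0 0 0.592 -0.008 0.006 0.7;0 0 0 0.592 -0.008 0.006 0.7;0 0 0 0.592 -0.008 0.006 0.4" --force 20

```text
time: 19.05
position: [488.3, -166.4, 103.3]
orientation: [65.0, 89.7, -14.4]
force: [0.1, -0.6, -0.2]
opening: 60.8
```

Emit:
play_rows --steps "0 0 0 0 0 0 0.35;0 0 0 0 0 0 0.3;0 0 0 0 0 0 0.25;0 0 0 0 0 0 0.2;0 0 0 0 0 0 0.1;0 0 0 0 0 0 0.1;0 0 0 0 0 0 0.1;0 0 0 0 0 0 0.1"

```text
time: 19.85
position: [487.8, -166.6, 102.6]
orientation: [60.0, 89.8, -19.4]
force: [-0.7, -2.7, 0.2]
opening: 21.7
```

Emit:
play_rows --steps "0 0 0 0 0 0 0;0 0 0 0 0 0 0;0 0 0 0 0 0 0;0 0 0 0 0 0 0" --force 55

```text
time: 20.25
position: [487.9, -166.6, 102.6]
orientation: [59.7, 89.8, -19.8]
force: [0.4, -5.0, -0.3]
opening: 21.4
```

```bash
python3 -c "
from go import *
show(([488,-166,103],RL()))"
```

```text
20.25 [ 487.9 -166.6  102.6] [-31.  16. 100.   0.  64.  48.] [ 0.4 -5.  -0.3] 21.4
[ 0.001  0.002 -0.004 -0.003  0.002 -0.005]
```

Emit:
play_rows --steps "0 0 0 -0.008 0 0 0;0 0 0 -0.016 0 0 0;0 0 0 -0.024 0 0 0;0 0 0 -0.032 0 0 0;0 0 0 -0.04 0 0 0"

```text
time: 20.75
position: [487.1, -166.0, 105.2]
orientation: [91.1, 89.9, 11.7]
force: [2.7, -5.8, -14.9]
opening: 21.4
```

Emit:
play_rows --steps "0 0 0 -0.008 0 0 0;0 0 0 -0.016 0 0 0;0 0 0 -0.024 0 0 0;0 0 0 -0.032 0 0 0"

```text
time: 21.15
position: [486.8, -164.8, 110.2]
orientation: [150.6, 89.8, 71.1]
force: [-0.2, 1.2, -4.4]
opening: 21.3
```

```bash
python3 -c "
from go import *
show(([488,-166,103+17.5],RL()))"
```

```text
21.15 [ 486.8 -164.8  110.2] [-31.  15. 100.   0.  65.  48.] [-0.2  1.2 -4.4] 21.3
[ 0.    -0.003 -0.002 -0.086  0.008  0.012]
```

Emit:
play_rows --steps "0 0 0 -0.015 0 0 0;0 0 0 -0.03 0 0 0;0 0 0 -0.045 0 0 0;0 0 0 -0.06 0 0 0;0 0 0 -0.075 0 0 0;0 0 0 -0.082 0 0 0;0 0 0 -0.082 0 0 0;0 0 0 -0.082 0 0 0"

```text
time: 21.95
position: [487.6, -166.1, 120.9]
orientation: [73.5, 89.8, -6.0]
force: [-0.0, 0.1, -2.6]
opening: 21.4
```

```bash
python3 -c "
from go import *
show(([488,-166,103+17.5],RL()))
p,R=pose();print(R.as_matrix()[:,0].round(3))
im=grab_frame('scene');im2=grab_frame('top')
show()
cv2.imwrite('pics/j.png',np.hstack([cv2.resize(im[170:320,220:370],(400,400),interpolation=cv2.INTER_CUBIC),cv2.resize(im2[140:300,110:270],(400,400),interpolation=cv2.INTER_CUBIC)]))
m=masks_of('lid','scene');print([(round(d['confidence'],2),d['rect']) for d in m])
# old vs new edge projections of lid top front corners at 95 and 112
y=np.radians(10.57)
for z in(85,102.5):
  for a,b in((-68,88),(-68,-88)):
    print(z,proj('scene',[488+a*np.cos(y)-b*np.sin(y),-166.2+a*np.sin(y)+b*np.cos(y),z]).round(1))"
```

```text
21.95 [ 487.6 -166.1  120.9] [-31.  15.  99.   0.  66.  48.] [-0.   0.1 -2.6] 21.4
[ 0.001  0.001 -0.004  0.004  0.003 -0.   ]
[ 0.003 -0.    -1.   ]
22.05 [ 487.6 -166.1  120.8] [-31.  15.  99.   0.  66.  48.] [ 0.2  0.1 -3.7] 21.4
[(0.86, [231.6, 221.6, 333.3, 282.2])]
85 [233.1 255.9]
85 [304.7 288.8]
102.5 [232.9 249.6]
102.5 [305.5 282.1]
```

View pics/j.png

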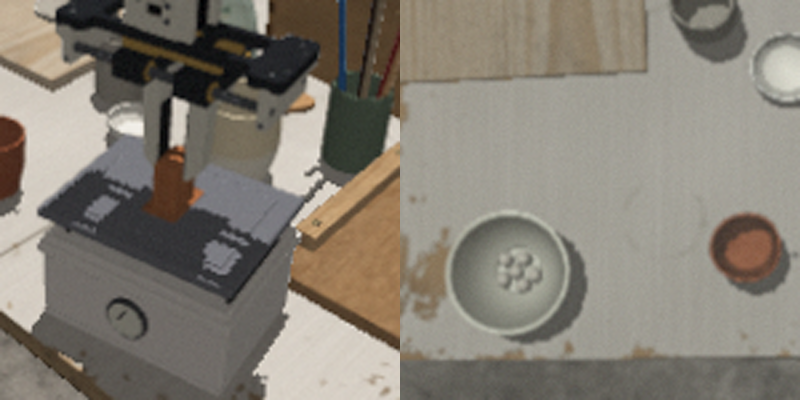

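Emit:
play_rows --steps "0 0 0 0.005 0 0 0;0 0 0 0.005 0 0 0;0 0 0 0.005 0 0 0;0 0 0 0.005 0 0 0"

```text
time: 22.5
position: [487.7, -166.1, 120.3]
orientation: [71.9, 89.8, -7.6]
force: [0.4, -0.3, -4.3]
opening: 21.7
```

```bash
python3 -c "
from go import *
show();print(sign_off())"
```

```text
22.5 [ 487.7 -166.1  120.3] [-31.  15.  99.   0.  66.  48.] [ 0.4 -0.3 -4.3] 21.7
the job is handed in; nothing more can be done
None
```

I finished the job and handed it in at 22.5 s. The balls went from the cup into the bowl, the cup is back on the table close to its old spot, and the lid is held just above the box by its pull.

- **Bowl and cup:** the last overhead picture shows the balls clustered in the upright bowl, and the cup empty and upright. The ball detector found six in the bowl in an earlier picture. By eye the blurry cluster could also pass for seven lumps, so six rests on the detector and on seeing no stray balls.
- **Lid:** it broke free with about 15 N measured on the wrist, and is now about 17.7 mm above its shut height by the gripper's travel. The scene picture agreed, with the lid's lower edge at row 282.2 against 282.1 expected for 17.5 mm. The tool is vertical to within about 0.2°, and the grip is steady at about 21.5 mm opening with 55 N set.
- **Other things:** the arm touched nothing else that I could see. I did not measure the other pots and the clay again afterwards.

No final check failed. The early position estimates differed by a few millimetres, and I corrected them from the wrist camera before each grasp.

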